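# Put the mixed-up chassis spacers back by their gauge slots

### The job

The three chassis spacers of the opened keyboard were put away in the wrong trays: move each one into the tray whose gauge slot matches its length. Take them one at a time, setting one aside on the empty green mat first to make room, and leave every spacer lying flat in the middle of its tray's compartment, along the direction of the slot. Do not disturb the loudspeaker, the solder spool or the marker pen.

Things in the scene. Friction and masses are not known exactly. Their poses are not given: they have to be found in the camera images.
- spacer_short: the short chassis spacer: loose brass-coloured hexagonal rod, 40 mm long, 16 mm across flats, lying down. Origin at its centre (8 mm above what it lies on), x along its length; both ends alike. It weighs under 0.12 kg. At the start it lies in a tray that is not its own
- spacer_medium: the medium chassis spacer: loose black plastic hexagonal rod, 65 mm long, 16 mm across flats, lying down. Origin at its centre (8 mm above what it lies on), x along its length; both ends alike. It weighs under 0.12 kg. At the start it lies in a tray that is not its own
- spacer_long: the long chassis spacer: loose bare aluminium hexagonal rod, 90 mm long, 16 mm across flats, lying down. Origin at its centre (8 mm above what it lies on), x along its length; both ends alike. It weighs under 0.12 kg. At the start it lies in a tray that is not its own
- tray_short: fixed light blue tray with a 42 mm gauge slot: the 40 mm spacer's own. Compartment inside 110 (x) by 72 mm (y), floor 3 mm above the table, rims 4 mm thick, 10 mm high. Along its +y side a white ledge 28 mm wide, 10 mm high, holds the black-floored slot (18 mm wide, along x). Outside: x +-59, y -40 to +64 mm. Origin at table height under the compartment's middle
- tray_medium: fixed light blue tray with a 67 mm gauge slot: the 65 mm spacer's own. Compartment inside 110 (x) by 72 mm (y), floor 3 mm above the table, rims 4 mm thick, 10 mm high. Along its +y side a white ledge 28 mm wide, 10 mm high, holds the black-floored slot (18 mm wide, along x). Outside: x +-59, y -40 to +64 mm. Origin at table height under the compartment's middle
- tray_long: fixed light blue tray with a 92 mm gauge slot: the 90 mm spacer's own. Compartment inside 110 (x) by 72 mm (y), floor 3 mm above the table, rims 4 mm thick, 10 mm high. Along its +y side a white ledge 28 mm wide, 10 mm high, holds the black-floored slot (18 mm wide, along x). Outside: x +-59, y -40 to +64 mm. Origin at table height under the compartment's middle
- mat: fixed flat green mat, 130 mm (x) by 100 mm (y), 3 mm thick, empty at the start: the free spot. Origin at the centre of its underside
- speaker: small round loudspeaker with a brown cone and dark frame, 72 mm across, 30 mm high, standing near the work: leave it alone. Origin at the centre of its underside
- spool: orange spool of bright solder, 52 mm across, 38 mm high, standing near the work: leave it alone. Origin at the centre of its underside
- marker: red marker pen with a black cap, 125 mm long, 16 mm thick, lying near the work: leave it alone. Origin at its underside, 42 mm from its red end; x towards the cap
There are look-alikes about, which are no part of the job. Of the things that look like the spacer_short, take the one that is farthest to the robot's right at the start.

How it is judged (in metres and radians):
On the way:
1. one of the three spacers is set down and released on the green mat (centre within 50 mm of the mat's centre) (((horizontal distance between spacer_short and mat below 0.05 m and height (world z) of spacer_short below 0.0145 m and linear speed of spacer_short below 0.02 m/s and contact force between spacer_short and the fingers below 0.1 N) or (horizontal distance between spacer_medium and mat below 0.05 m and height (world z) of spacer_medium below 0.0145 m and linear speed of spacer_medium below 0.02 m/s and contact force between spacer_medium and the fingers below 0.1 N) or (horizontal distance between spacer_long and mat below 0.05 m and height (world z) of spacer_long below 0.0145 m and linear speed of spacer_long below 0.02 m/s and contact force between spacer_long and the fingers below 0.1 N))), for 0.2 s.
At the end, for the whole second after the job is handed in: Each spacer lies flat on the compartment floor of the tray whose gauge slot has its length: its centre within 15 mm of the compartment's middle both along and across, its length within 0.3 rad of the slot's direction, released and at rest (x of spacer_short in the frame of tray_short between -0.015 and 0.015 m and y of spacer_short in the frame of tray_short between -0.015 and 0.015 m and z of spacer_short in the frame of tray_short below 0.0145 m and angle between the x axis of spacer_short and the x axis of tray_short, either way round below 0.3 rad and linear speed of each of spacer_short, spacer_medium, spacer_long below 0.02 m/s and contact force between each of spacer_short, spacer_medium, spacer_long and the fingers below 0.1 N and x of spacer_medium in the frame of tray_medium between -0.015 and 0.015 m and y of spacer_medium in the frame of tray_medium between -0.015 and 0.015 m and z of spacer_medium in the frame of tray_medium below 0.0145 m and angle between the x axis of spacer_medium and the x axis of tray_medium, either way round below 0.3 rad and x of spacer_long in the frame of tray_long between -0.015 and 0.015 m and y of spacer_long in the frame of tray_long between -0.015 and 0.015 m and z of spacer_long in the frame of tray_long below 0.0145 m and angle between the x axis of spacer_long and the x axis of tray_long, either way round below 0.3 rad); the robot touches nothing.
It fails at once if the speaker is moved more than 20 mm (distance of speaker from where it was at the start of the episode above 0.02 m).
It fails at once if the spool is moved more than 20 mm (distance of spool from where it was at the start of the episode above 0.02 m).
It fails at once if the marker is moved more than 20 mm (distance of marker from where it was at the start of the episode above 0.02 m).
It also fails if it takes over 109 s, if anything falls off the work surface, if the arm or the gripper's body presses on something with over 40 N, if the wrist force passes 120 N, or if a joint passes its speed limit or range.

### The arm

A 6-joint arm with a two-finger parallel gripper is mounted at the origin on the work surface. World frame = base frame: x ahead of the robot, y to its left, z up, the work surface at z = 0. Lengths are in m, angles in degrees, forces in N, time in s.
With the tool pointing down it reaches from about 0.325 to 0.85 m from the base axis. Payload 15.5 kg.
Tool frame: the origin (TCP) lies midway between the tips of the shut fingers; the grasp point (between the pads) lies 19 mm behind it; z points along the fingers, y is the line along which they close (so a half turn about z gives the same grasp; the last joint's range is limited). The gripper opens to 91 mm and grips with 3 to 60 N. Pads are 32 mm wide; open, the fingers measure 118 mm over their backs; the gripper's body (76 mm by 178 mm) begins 60 mm behind the grasp point.
Start: joints at [-75.143, 28.281, 77.091, -0, 74.628, -5.472], TCP at [0.217, -0.586, 0.214] pointing down, gripper open.
Joint ranges: [-166.48, 166.48], [-47.26, 123.95], [12.59, 153.08], [-70.14, 250.14], [6.76, 159.57], [-176.63, 176.63]. Speed limits (degrees/s): [108.29, 108.29, 147.25, 172.46, 172.46, 172.46].

### API

Orientations are given as a 3x3 rotation matrix whose columns are the frame's x, y, z axes.
In Python, from bench import ctrl gives the robot as it stands. The module is installed in compiled form; this text tells all that it offers. Calls block until the motion is done:
- ctrl.goto(position, orientation): joint-space move of the TCP to a pose.
- ctrl.move_l(position, vel=0.15, ori=None, contact_N=None): straight line of the TCP; ori=None keeps the orientation; vel is the mean speed in m/s. With contact_N (N) it stops when the force on the tool has changed by that much, and returns True; else False.
- ctrl.movej(angles): joint-space move.
- ctrl.command_gripper(opening): opening from 0.0 (shut) to 1.0 (fully open); the grip force is fixed at half the most; returns when the fingers have stopped.
- ctrl.sleep(seconds).
- ctrl.ik(position, orientation): joint angles nearest the present ones, or None.
- ctrl.read_camera(name): name is "scene" or "top"; returns the picture (420x560x3 uint8, blue, green, red); there is no depth.
- ctrl.camera_params(name): a dict with "fx", "fy", "cx", "cy" (pixels), "pose" (4x4, takes a point from camera to world coordinates). Camera axes: x right, y up, looking along -z (the intrinsics and any distortion apply to the point x, -y, -z); pixel columns grow to the right and rows downward; lengths in m; the calibration is good to about 2 mm. A picture is of the moment at which its call begins. camera_params takes no time and is no camera call.
A pose or a line that the arm cannot do raises ctrl.MotionError and nothing moves.
- ctrl.sign_off(): hands the job in; it is judged then, once.
Readings, each from a call of its own:
- ctrl.current_t(): time.
- ctrl.current_q(): joint angles.
- ctrl.current_dq(): joint speeds.
- ctrl.current_effort(): joint torques, N m.
- ctrl.current_tool_pos(): TCP position.
- ctrl.current_eef_rot(): TCP orientation.
- ctrl.current_contact_force(): force on the tool from outside, world axes, zero at the start.
- ctrl.current_wrist_torque(): the same for the moment, N m.
- ctrl.current_grip_width(): opening from 0.0 (shut) to 1.0 (fully open).
- ctrl.current_grasp_force(): force on a finger pad.
Only numpy, scipy, OpenCV 4.12 (cv2) and the standard library are available. Lean on these libraries where they do the work, as an engineer would, in place of code of your own. Each camera call takes 0.05 s, during which the arm holds its last target. There are 200 camera calls.

## Working session

There is one attempt and no reset: what is moved stays moved. The work goes in short steps, each a Python script; the robot and the scene stay as the last script left them, time stands still between calls to the robot, and variables do not carry over. Pictures are saved under pics/ and viewed, at most 14 in all, crops included, and the job is handed in when it is done.

```bash
mkdir -p pics; ls
python3 - <<'E'
from bench import ctrl
import cv2
for n in("scene","top"):
    cv2.imwrite(f"pics/{n}0.png",ctrl.read_camera(n)); p=ctrl.camera_params(n); print(n,p)
E
```

```text
pics
scene {'fx': 493.5450406852163, 'fy': 493.5450406852163, 'cx': 280.9921275766681, 'cy': 212.19858259158775, 'pose': array([[-4.94435292e-01, -5.83011035e-01,  6.44695180e-01,
         1.25700141e+00],
       [ 8.69213694e-01, -3.32605663e-01,  3.65842901e-01,
         4.92028195e-01],
       [ 1.13881888e-03,  7.41263520e-01,  6.71213153e-01,
         7.90517017e-01],
       [ 0.00000000e+00,  0.00000000e+00,  0.00000000e+00,
         1.00000000e+00]])}
top {'fx': 478.33090222161667, 'fy': 478.33090222161667, 'cx': 278.4524373482487, 'cy': 208.68025422139056, 'pose': array([[ 0.02236853,  0.98936621, -0.14371553,  0.3909536 ],
       [-0.99936564,  0.02611234,  0.0242168 ,  0.08154275],
       [ 0.02771203,  0.14308266,  0.98932269,  1.12097972],
       [ 0.        ,  0.        ,  0.        ,  1.        ]])}
```

View pics/top0.png

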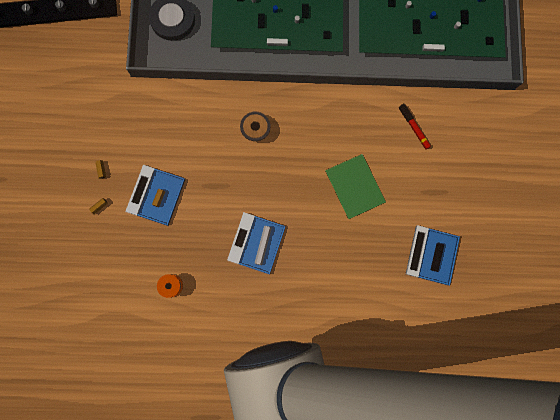

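View pics/scene0.png

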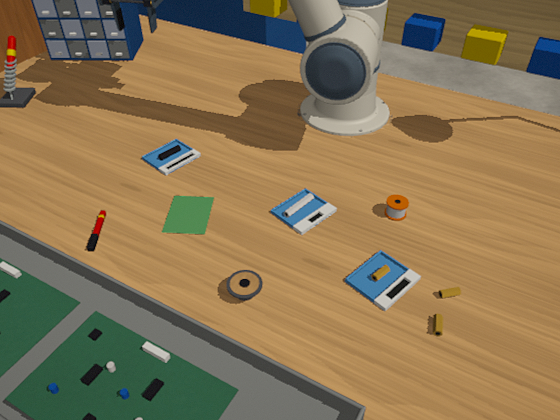

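The top view shows three trays. One at (155,195) holds a brass spacer, one at (258,243) the aluminium spacer, and one at (433,256) the black spacer. The green mat is at (355,186), and the other brass rods lie to the left. In the scene view the same trays sit at (381,278), (303,210) and (171,156), with the mat at (188,214).

```bash
cat > vis.py <<'E'
import numpy as np, cv2
from bench import ctrl
def ray(n,uv):
    p=ctrl.camera_params(n); uv=np.atleast_2d(uv).astype(float)
    d=np.c_[(uv[:,0]-p['cx'])/p['fx'],-(uv[:,1]-p['cy'])/p['fy'],-np.ones(len(uv))]
    P=np.array(p['pose']); return P[:3,3],d@P[:3,:3].T
def plane(n,uv,z):
    o,d=ray(n,uv); return (o+d*((z-o[2])/d[:,2])[:,None])[:,:2]
def tri(a,b):   # a: top pixel, b: scene pixel
    o1,d1=ray('top',a);o2,d2=ray('scene',b);d1,d2=d1[0],d2[0]
    s=np.linalg.lstsq(np.c_[d1,-d2],o2-o1,rcond=None)[0]
    p,q=o1+s[0]*d1,o2+s[1]*d2
    return (p+q)/2,np.linalg.norm(p-q)
def comps(m,amin):
    n,l,s,c=cv2.connectedComponentsWithStats(m.astype(np.uint8))
    return [(l==i) for i in range(1,n) if s[i,4]>=amin]
def hull(m):
    return cv2.convexHull(np.argwhere(m)[:,::-1].astype(np.int32))
def fill(h,shape):
    o=np.zeros(shape,np.uint8); cv2.fillConvexPoly(o,h,1); return o>0
def cen(m): return np.argwhere(m)[:,::-1].mean(0)
def rect(n,m,z):
    """min-area rectangle of mask outline on plane z: centre, long dir angle, (long, short)"""
    h=hull(m)[:,0,:].astype(float)
    # pixel areas: push half a pixel outward
    c=h.mean(0); h=h+np.sign(h-c)*0.5
    (cx,cy),(w,hh),a=cv2.minAreaRect((plane(n,h,z)*1000).astype(np.float32))
    if w<hh: w,hh,a=hh,w,a+90
    return np.array([cx,cy])/1000,(a+90)%180-90,(w,hh)
def trays(n,img):
    hsv=cv2.cvtColor(img,cv2.COLOR_BGR2HSV); H,S,V=[hsv[...,i].astype(int) for i in range(3)]
    blue=(abs(H-107)<12)&(S>110)&(V>50); white=(S<60)&(V>130)
    out=[]
    for b in comps(blue,150):
        hb=hull(b); c=plane(n,cen(b),0.01)[0]
        if not(0.3<np.hypot(*c)<0.9 and c[0]>0): continue
        fb=fill(hb,b.shape); near=cv2.dilate(fb.astype(np.uint8),np.ones((9,9)))>0
        ws=[w for w in comps(white&~cv2.erode(fb.astype(np.uint8),np.ones((5,5))).astype(bool),40) if (w&near).any()]
        if not ws: continue
        w=max(ws,key=np.sum); fw=fill(hull(w),b.shape)
        slot=max(comps(cv2.erode(fw.astype(np.uint8),np.ones((3,3))).astype(bool)&(V<80),5),key=np.sum)
        sp=cv2.erode(fb.astype(np.uint8),np.ones((5,5))).astype(bool)&~fw&~(blue)
        sp=max(comps(sp,10),key=np.sum,default=None)
        out.append(dict(blue=fb,ledge=fw,slot=slot,sp=sp,c=c,img=img))
    return sorted(out,key=lambda t:-t['c'][1])
def mat(img):
    hsv=cv2.cvtColor(img,cv2.COLOR_BGR2HSV); H,S,V=[hsv[...,i].astype(int) for i in range(3)]
    return [m for m in comps((abs(H-62)<15)&(S>90)&(V>50),800)]
E
python3 - <<'E'
from vis import *
I={n:cv2.imread(f"pics/{n}0.png") for n in('top','scene')}
T={n:trays(n,I[n]) for n in I}
f=lambda x:np.round(x,4)
for k in range(3):
    for n in I:
        t=T[n][k]; o=rect(n,t['blue']|t['ledge'],.01); L=rect(n,t['ledge'],.01); B=rect(n,t['blue'],.01)
        y=L[0]-B[0]; y/=np.linalg.norm(y)
        print(k,n,'outer',f(o[0]),f(o[1]),f(o[2]),'ydir',f(np.degrees(np.arctan2(y[1],y[0]))),'origin',f(o[0]-.012*y))
        print('  ledge',f(L[0]),f(L[1]),f(L[2]),'origB',f(L[0]-.05*y),'slot',[f(v) for v in rect(n,t['slot'],.007)])
        if t['sp'] is not None: print('  sp',[f(v) for v in rect(n,t['sp'],.011)],I[n][t['sp']].mean(0).round())
    a,b=T['top'][k],T['scene'][k]
    for q in('ledge','sp','slot'):print('  tri',q,*map(f,tri(cen(a[q]),cen(b[q]))))
for n in I:
    for m in mat(I[n]): print('mat',n,[f(v) for v in rect(n,m,.003)],cen(m).round())
M={n:[m for m in mat(I[n]) if abs(rect(n,m,.003)[2][0]-130)<12] for n in I}
print('mat tri',*map(f,tri(cen(M['top'][0]),cen(M['scene'][0]))))
for n in I:
    v=I[n].copy()
    for t in T[n]:
        for q,c in(('ledge',(0,0,255)),('sp',(0,255,0)),('slot',(255,0,255)),('blue',(0,255,255))):
            cv2.drawContours(v,cv2.findContours(t[q].astype(np.uint8),0,2)[0],-1,c,1)
    I[n]=v
v=cv2.resize(I['top'][150:300,110:480],None,fx=2,fy=2); w=cv2.resize(I['scene'][130:320,130:430],None,fx=1.5,fy=1.5)
o=np.zeros((590,740,3),np.uint8);o[:300]=v;o[300:585,:450]=w;cv2.imwrite('pics/ov.png',o)
E
```

```text
0 top outer [0.5783 0.3447] -16.8628 [121.0845 109.0538] ydir 72.4847 origin [0.5747 0.3332]
  ledge [0.5897 0.381 ] -16.3826 [121.854   32.1915] origB [0.5747 0.3333] slot [array([0.5898, 0.3815]), np.float64(-17.3258), array([68.5544, 18.0594])]
  sp [array([0.5714, 0.3357]), np.float64(-17.6057), array([45.8741, 21.4797])] [ 31.  72. 103.]
0 scene outer [0.5795 0.3478] -16.3424 [129.5558 111.6095] ydir 75.7063 origin [0.5765 0.3361]
  ledge [0.5886 0.3828] -16.3856 [127.2989  39.1696] origB [0.5763 0.3344] slot [array([0.5863, 0.3822]), np.float64(-16.6459), array([63.6256, 15.1337])]
  sp [array([0.5679, 0.3382]), np.float64(-19.9722), array([57.4605, 20.4669])] [ 56. 113. 140.]
  tri ledge [0.5894 0.3819 0.0091] 0.0013
  tri sp [0.5705 0.3369 0.0124] 0.0034
  tri slot [0.5889 0.3821 0.0087] 0.0022
1 top outer [0.4717 0.105 ] -16.7743 [121.0374 107.7481] ydir 72.5051 origin [0.4681 0.0936]
  ledge [0.4829 0.1409] -16.1042 [122.0079  31.9901] origB [0.4679 0.0932] slot [array([0.4828, 0.1406]), np.float64(-15.7166), array([43.2648, 19.1416])]
  sp [array([0.4655, 0.0852]), np.floa
[... 1302 characters left out ...]
0.3179  0.0106] 0.0007
  tri slot [ 0.4614 -0.272   0.0074] 0.0011
mat top [array([1.0182, 0.0676]), np.float64(-87.9252), array([332.4163, 137.0228])] [277.  24.]
mat top [array([ 1.0303, -0.3221]), np.float64(-89.7837), array([371.7058, 155.8687])] [431.  27.]
mat top [array([ 0.6135, -0.1272]), np.float64(25.7564), array([131.4653, 100.5538])] [355. 186.]
mat scene [array([ 0.6138, -0.1252]), np.float64(26.5754), array([132.4745, 100.5859])] [188. 215.]
mat scene [array([ 0.9734, -0.2133]), np.float64(52.5412), array([266.9662, 145.8564])] [ 28. 315.]
mat scene [array([1.0307, 0.0557]), np.float64(-89.6223), array([334.5496, 208.4673])] [118. 381.]
mat tri [ 0.6132 -0.1279 -0.0014] 0.0017
```

View pics/ov.png

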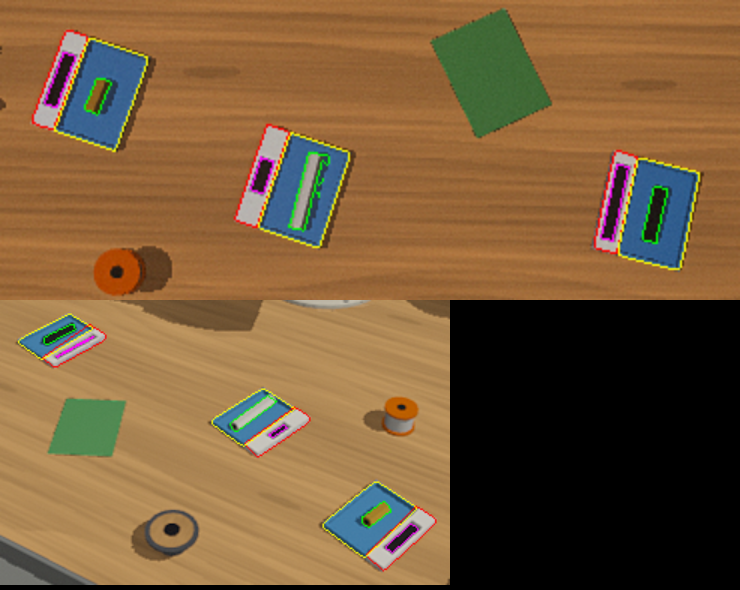

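The masks fit well. The slots measure about 68, 43 and 93 mm from left to right, so the trays are A = medium, B = short and C = long. The aluminium spacer is in B, the brass one in A and the black one in C. The rods' visible surfaces triangulate to 10–12 mm height, in line with the 3 mm floor. I'll start by moving the long one to the mat.

```bash
cat > mv.py <<'E'
import numpy as np
from bench import ctrl
OPEN=0.36; ZG=0.0055; ZT=0.13
def R(a):
    c,s=np.cos(np.radians(a)),np.sin(np.radians(a))
    return np.array([[c,s,0],[s,-c,0],[0,0,-1.]])
def best(xy,a,z=ZT):
    """choose the half turn with the smaller last-joint travel from mid range"""
    return min((abs(q[5]),b) for b in(a,a+180) if (q:=ctrl.ik([*xy,z],R(b))) is not None)[1]
def pick(xy,a):
    a=best(xy,a); ctrl.goto([*xy,ZT],R(a)); ctrl.command_gripper(OPEN)
    ctrl.move_l([*xy,0.035],vel=.2)
    hit=ctrl.move_l([*xy,ZG],vel=.04,contact_N=8)
    z=ctrl.current_tool_pos()[2]; ctrl.command_gripper(0.0)
    print('pick hit',hit,'z',round(z,4),'width mm',round(ctrl.current_grip_width()*91,1),'F',ctrl.current_grasp_force())
    ctrl.move_l([*xy,ZT],vel=.15); print(' lifted width',round(ctrl.current_grip_width()*91,1),'t',ctrl.current_t())
    return z
def place(xy,a,z):
    a=best(xy,a); ctrl.goto([*xy,ZT],R(a)); ctrl.move_l([*xy,0.035],vel=.2)
    hit=ctrl.move_l([*xy,z+.0005],vel=.04,contact_N=8)
    print('place hit',hit,'z',ctrl.current_tool_pos()[2],'w',round(ctrl.current_grip_width()*91,1)); ctrl.command_gripper(OPEN); ctrl.sleep(.2)
    ctrl.move_l([*xy,ZT],vel=.15); print(' t',ctrl.current_t())
E
python3 - <<'E'
from mv import *; import cv2
z=pick((.466,.088),-12.8)
place((.6135,-.127),26,z)
for n in('top','scene'): cv2.imwrite(f"pics/{n}1.png",ctrl.read_camera(n))
E
```

```text
pick hit False z 0.0055 width mm 17.2 F 30.00066038221121
 lifted width 17.3 t 6.5333
place hit True z 0.005670589345224821 w 16.8
 t 11.425
```

Run:
```python
import cv2,numpy as np
a=cv2.imread('pics/top1.png')[130:300,90:490];b=cv2.imread('pics/scene1.png')[120:320,120:440]
o=np.zeros((600,800,3),np.uint8);o[:255,:600]=cv2.resize(a,None,fx=1.5,fy=1.5);o[260:560,:480]=cv2.resize(b,None,fx=1.5,fy=1.5);cv2.imwrite('pics/c1.png',o)
```

```text
(no output)
```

View pics/c1.png

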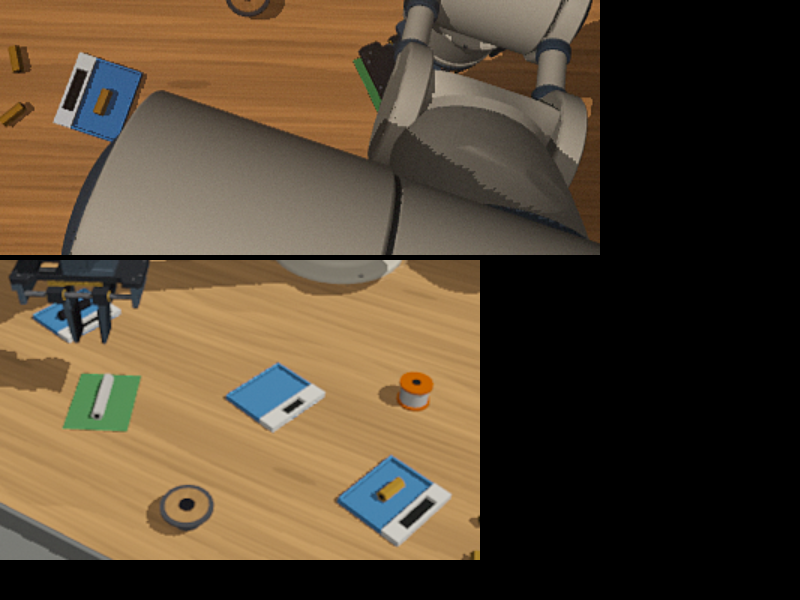

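The crop shows the aluminium spacer lying on the green mat at (102,396) and tray B empty. Next: short to B, then medium to A.

Run:
```python
from mv import *; import cv2
z=pick((.571,.337),-17.6)
place((.468,.0935),-16.7,z)
z=pick((.4485,-.318),-13.3)
place((.575,.3335),-17,z)
ctrl.movej([-75.143,28.281,77.091,0,74.628,-5.472]); print(ctrl.current_t())
for n in('top','scene'): cv2.imwrite(f"pics/{n}2.png",ctrl.read_camera(n))
from vis import *
f=lambda x:np.round(x,4)
I={n:cv2.imread(f"pics/{n}2.png") for n in('top','scene')}; S={}
for n in I:
    for k,t in enumerate(trays(n,I[n])):
        if t['sp'] is not None: print(n,k,[f(v) for v in rect(n,t['sp'],.011)])
    m=[m for m in mat(I[n]) if abs(rect(n,m,.003)[2][0]-130)<12][0]; h=fill(hull(m),m.shape)
    hsv=cv2.cvtColor(I[n],cv2.COLOR_BGR2HSV)
    s=max(comps(h&(hsv[...,1]<60)&(hsv[...,2]>80),20),key=np.sum); S[n]=cen(s); print(n,'long',[f(v) for v in rect(n,s,.015)])
print('tri long',*tri(S['top'],S['scene']))
a=I['top'][130:300,90:490];b=I['scene'][120:320,120:440]
o=np.zeros((600,800,3),np.uint8);o[:255,:600]=cv2.resize(a,None,fx=1.5,fy=1.5);o[260:560,:480]=cv2.resize(b,None,fx=1.5,fy=1.5);cv2.imwrite('pics/c2.png',o)
```

```text
pick hit False z 0.0056 width mm 17.0 F 29.991132840514183
 lifted width 17.2 t 16.325
place hit True z 0.005642063642630955 w 16.8
 t 20.3667
pick hit False z 0.0056 width mm 17.1 F 30.000627636909485
 lifted width 16.8 t 25.5167
place hit True z 0.005651538893329644 w 17.5
 t 30.8667
34.3167
top 0 [array([0.5742, 0.3307]), np.float64(-18.8258), array([69.278 , 21.4601])]
top 1 [array([0.4678, 0.092 ]), np.float64(-15.6806), array([44.4282, 22.0534])]
top long [array([ 0.612 , -0.1263]), np.float64(26.5935), array([93.5174, 17.161 ])]
scene 0 [array([0.5718, 0.3335]), np.float64(-16.5515), array([79.0248, 16.4895])]
scene 1 [array([0.4642, 0.0938]), np.float64(-20.6), array([57.3857, 28.4285])]
scene long [array([ 0.6145, -0.1225]), np.float64(25.7001), array([109.4561,  22.3068])]
tri long [ 0.61185797 -0.12679573  0.01054044] 0.0015219463130554242
```

View pics/c2.png

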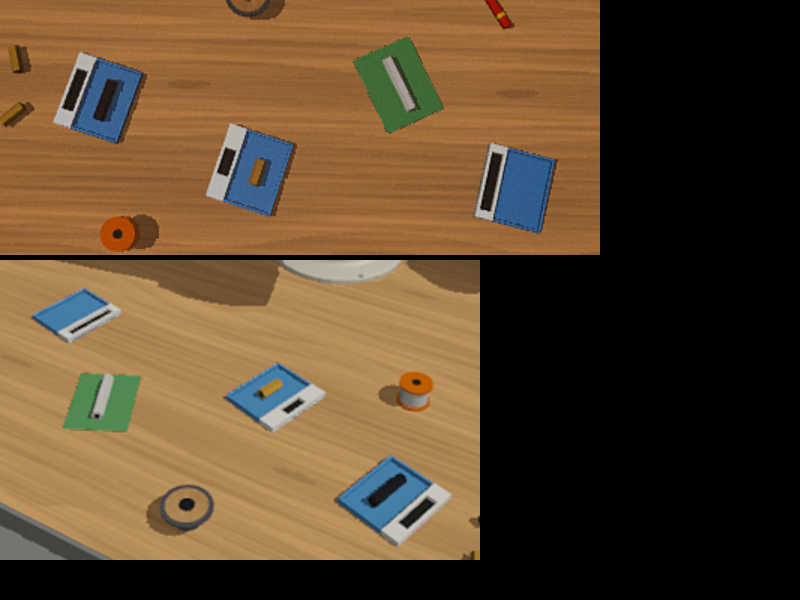

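The picture shows the brass spacer central in tray B at (258,172) and the black one central in tray A at (106,100). The aluminium one is on the mat at (398,83) and tray C is empty. Last move: long to C, then a check.

Run:
```python
from mv import *; import cv2
z=pick((.612,-.1265),26.3)
place((.450,-.321),-13.3,z)
ctrl.goto([.35,-.6,.214] if 0 else [.217,-.586,.214],ctrl.current_eef_rot()); print(ctrl.current_t())
from vis import *
I={n:ctrl.read_camera(n) for n in('top','scene')}
T={n:trays(n,I[n]) for n in I}
for k,t in enumerate(T['top']):
    if t['sp'] is not None: print(k,t['c'],[np.round(v,4) for v in rect('top',t['sp'],.011)],tri(cen(t['sp']),cen(T['scene'][k]['sp']))[0])
a=I['top'][90:300,90:490];b=I['scene'][120:320,120:440]
o=np.zeros((600,800,3),np.uint8);o[:315,:600]=cv2.resize(a,None,fx=1.5,fy=1.5);o[300:,:480]=cv2.resize(b,None,fx=1.5,fy=1.5);cv2.imwrite('pics/c3.png',o)
```

```text
pick hit False z 0.0056 width mm 16.5 F 30.0002608448267
 lifted width 17.0 t 39.7083
place hit True z 0.0056493686668006304 w 16.9
 t 43.7
45.0583
0 [0.57267985 0.33011569] [array([0.5745, 0.3321]), np.float64(-14.331), array([69.0316, 22.8921])] [0.57354556 0.33264398 0.01140491]
1 [0.46680222 0.09034418] [array([0.467 , 0.0908]), np.float64(-20.4204), array([45.5613, 26.3275])] [0.46650451 0.09286036 0.01252355]
2 [ 0.44845761 -0.32302955] [array([ 0.4501, -0.3223]), np.float64(-12.8917), array([95.9464, 21.0917])] [ 0.45030285 -0.32268488  0.01037137]
```

View pics/c3.png

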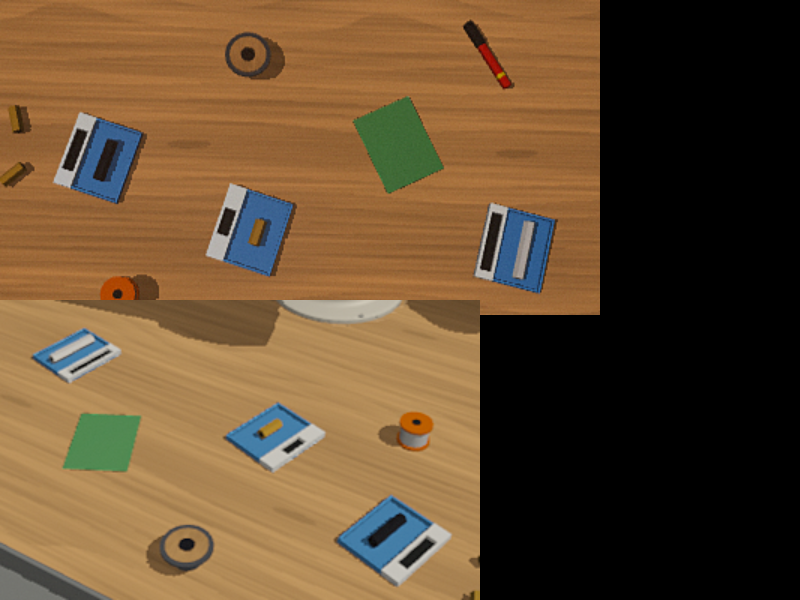

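The black spacer at (106,160), the brass at (258,232) and the aluminium at (524,250) lie central and aligned in their own trays. The speaker, spool and marker have not moved.

```bash
python3 -c "
from bench import ctrl
print(ctrl.sign_off())"
```

```text
the job is handed in; nothing more can be done
None
```

The job is handed in: all three spacers lie flat, centred and aligned in their matching trays, with the long one set down on the mat along the way, and the robot's clock read about 45 s of the 109 s allowed; the hand-in call returned no verdict.

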